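Strip down a fan-cooled drive module

ROBOT

A 6-joint arm with a two-finger parallel gripper is mounted at the origin on the work surface. World frame = base frame: x ahead of the robot, y to its left, z up, the work surface at z = 0. Lengths are in mm, angles in rad, forces in N, time in s.
With the tool pointing down it reaches from about 300 to 775 mm from the base axis. Payload 14.6 kg.
Tool frame: the origin (TCP) lies where the fingers leave the gripper's body, on its centre line; the fingertips stand 97 mm ahead of it and the grasp point (between the pads) lies ahead of it (grip_depth is the z of the grasp point in the tool frame, in mm); z points along the fingers, y is the line along which they close (so a half turn about z gives the same grasp; the last joint's range is limited). The gripper opens to 94 mm and grips with 3 to 60 N. Pads are 16 mm wide; open, the fingers measure 119 mm over their backs; the gripper's body (75 mm by 177 mm) begins 78 mm behind the grasp point.
Start: joints at [-1.331, 0.3, 1.521, -0, 1.321, -0.067], TCP at [166.098, -524.31, 302.646] pointing down, gripper open.
Joint ranges: [-3.03, 3.03], [-0.79, 2.21], [0.23, 2.52], [-1.04, 4.18], [0, 3.07], [-2.55, 2.55]. Speed limits (rad/s): [2.22, 2.22, 2.57, 3.14, 3.14, 3.14].

INTERFACE

Orientations are given as [roll, pitch, yaw] about the fixed x, y, z axes, in that order (R = Rz(yaw) Ry(pitch) Rx(roll)).
In Python, from cell import read_state, camera, sign_off, regions_of, spot_point, grip_depth gives the robot as it stands. The module is installed in compiled form; this text tells all that it offers.
- The arm moves only by the tool send_rows, never from a script. Its argument "series" is a list of rows, each a list of 3 entries, a list of its own where there are three numbers: the shift along the world's x, y, z in mm, then the turn about the world's z in degrees, then the closure, from -1 (fully open) to 1 (shut), so that 0 is half open. A call has 1 to 12 rows; each row shifts and turns the commanded pose from where the row before left it; what a row does not reach is not made up. A row lasts 1/10 s, in which the tool goes at most 50 mm and 8.59 degrees, less where a joint would pass 70% of its speed; a pose out of reach is approached as far as the arm can. A call is refused whole if a number of a shift passes 50 or a number of a turn 8.59, either way. A call with a gripper value outside its range is refused whole. The fingers move at their own pace and stop on an object; "squeeze" is the grip in N (left out, the last holds). Time passes only in rows, so rows that do not move let the fingers close. It gives the time, the measured TCP pose, the force, the opening and the grip force at its end, in the units of the state.
- read_state(): the state, without advancing time (a new reading comes with each control period).
- camera(name): name is "side" or "top"; returns a dict with "color" (384x512x3 uint8, blue, green, red), "fx", "fy", "cx", "cy" (pixels), "camera_from_world" (4x4, takes a point from world to camera coordinates). Camera axes: x right, y down, z forward; pixel columns grow to the right and rows downward; lengths in mm; the calibration is good to about 2 mm. A picture is of the moment at which its call begins. There is no depth.
- sign_off(): hands the job in; it is judged then, once.
Trained networks look in a picture, given as the dict that the camera call returned (one of the last four; its "shot" number tells which), for a name from the list of things; names that differ only in an ending like _2 or _b are one class to them, and where a whole thing is asked for, a point or a joint stands for the part that bears it (a point fixed in the world has none). Each returns a list of dicts, best first, with "confidence" (0 to 1); they miss things now and then, are a little off and sometimes report something else, mostly with a low value. They report only what shows in the picture. A call takes as long as a camera call. They do not tell look-alikes from the thing itself.
- regions_of(thing, picture): "mask" (384x512 bool, what is visible of it).
- spot_point(thing, picture): "point" ([x, y, z] in mm, in the coordinates of the camera as it stood for that picture, good to about 4 mm: a listed point, or the origin of a listed thing).
The state is a dict: "clock": time; "joints": joint angles; "qd": joint speeds; "effort": joint torques, N m; "eef_pos": TCP position; "eef_rot": TCP orientation; "wrist_force": force on the tool from outside, world axes, zero at the start; "moment": the same for the moment, N m; "finger_gap": finger opening in mm; "finger_force": force on a finger pad.
Only numpy, scipy, OpenCV 4.12 (cv2) and the standard library are available. Lean on these libraries where they do the work, as an engineer would, in place of code of your own. Each camera call takes 0.05 s, during which the arm holds its last target. There are 200 camera calls.

TASK

The little fan-cooled drive module on the bench has had its screws taken out and is to be stripped for service: take it apart from the top down, one part at a time, putting the fan in the round dish, the finned heat sink in the shallow steel tray, the circuit board in the middle of the black foam pad and lying along it, and last the bare bracket in the middle of the plywood drilling board and lying along it. Lay every part flat and the same way up as it is now, setting it down rather than dropping it. Leave the multimeter and the screwdriver where they lie.

Things in the scene. Friction and masses are not known exactly. Their poses are not given: they have to be found in the camera images.
- fan_mid (a point): Top part of the stack: square black fan, 50 x 50 mm, 20 mm high, round opening with blades seen from above. Point at its centre, half-way up (10 mm above its underside); z up, x and y along its sides. It simply rests on the heat sink's fins (all parts of the stack are loose, one resting on the other, with their long axes x together). 35 to 70 g.
- heat_sink_mid (a point): Second part: bright aluminium heat sink with upright fins, 75 mm long (x) x 46 mm wide (y) x 25 mm high, its ends seen on both sides of the fan. Point at its centre, half-way up (12.5 mm above its underside); z up. It rests on the black block in the middle of the board. 110 to 205 g.
- board_mid (a point): Third part: green circuit board, 100 mm long (x) x 42 mm wide (y), 11.6 mm high in all; black header strips 8.5 mm high stand along both long edges (good to grip across y, 42 mm), a black block in the middle and connectors at the ends. Point at its middle, half-way up (5.8 mm above its underside); z up. Lies on the four 5 mm spacers of the bracket. 60 to 110 g.
- bracket_mid (a point): Bottom part: aluminium channel bracket (flat top, two legs down along its long sides), 130 mm long (x) x 38 mm wide (y) x 15 mm high, with four brass spacers 5 mm high on its top (20 mm in all). Point at the middle of the channel, 7.5 mm above its underside; z up. Stands on the bench (z = 0); the whole stack is 77 mm high. 50 to 95 g.
- dish: Place of the fan: round shallow aluminium dish, fixed, 150 mm across the rim, 12 mm high; flat floor 132 mm across, 3 mm above the bench. Origin at the centre of its underside, on the bench; z up.
- tray: Place of the heat sink: rectangular shallow steel tray, fixed, 180 mm (x) x 140 mm (y), 12 mm high, walls 2 mm (inside 176 x 136 mm); floor 2 mm above the bench. Origin at the centre of its underside; x along its long side, z up.
- foam_pad: Place of the circuit board: black foam pad (stiff), fixed, 140 mm (x) x 80 mm (y), flat top 12 mm above the bench. Origin at the centre of its underside; x along its long side, z up.
- drill_board: Place of the bracket: plywood drilling board with a few old holes, fixed, 170 mm (x) x 100 mm (y), flat top 15 mm above the bench. Origin at the centre of its underside; x along its long side, z up.
- multimeter: Not to be moved: grey and black hand-held multimeter lying face up, 180 mm (x) x 84 mm (y) x 45 mm high over its dial. Origin at the centre of its underside; x along its length, z up. Loose.
- screwdriver: Not to be moved: black-handled screwdriver lying on the bench, 190 mm long (x), handle 26 mm thick. Origin under its middle; x along it, towards the tip; z up. Loose.
There are look-alikes about, which are no part of the job. Leave any pink or purple look-alike of the part that bears board_mid alone.

How it is judged:
By the outcome, as a careful person would: the job done as asked, in the order asked, and still so for the second after the job is handed in, with the robot touching nothing.
It also fails if it takes over 115 s, if anything falls off the work surface, if the arm or the gripper's body presses on something with over 40 N, if the wrist force passes 120 N, or if a joint passes its speed limit or range.

## Working session

There is one attempt and no reset: what is moved stays moved. The work goes in short steps, Python scripts to look and compute and a tool call to move; the robot and the scene stay as the last step left them, time stands still between calls to the robot, and variables do not carry over. Pictures are saved under pics/ and viewed, at most 14 in all, crops included, and the job is handed in when it is done.

Besides the shell and the picture viewer there is one more tool, called after ">>>" in YAML: its name, and indented under it one key for each argument. send_rows: Moves the arm, as the interface text tells. Its arguments: {"type":"object","properties":{"series":{"type":"array"},"squeeze":{"type":"number"}},"required":["series"]}

```bash
ls; mkdir -p pics; cat > h.py <<'E'
import numpy as np, cv2
from cell import *
names=["fan_mid","heat_sink_mid","board_mid","bracket_mid","dish","tray","foam_pad","drill_board","multimeter","screwdriver"]
def w(p,c):
    M=np.linalg.inv(c["camera_from_world"]); return (M@np.r_[p,1])[:3]
def px(uv,z,c):
    "pixel to world at height z"
    M=np.linalg.inv(c["camera_from_world"]); d=M[:3,:3]@np.array([(uv[0]-c["cx"])/c["fx"],(uv[1]-c["cy"])/c["fy"],1]); o=M[:3,3]
    return o+d*(z-o[2])/d[2]
def yaw(mask,z,c):
    cs,_=cv2.findContours(mask.astype(np.uint8),cv2.RETR_EXTERNAL,cv2.CHAIN_APPROX_NONE)
    k=max(cs,key=cv2.contourArea)[:,0]
    P=np.array([px(q,z,c)[:2] for q in k],np.float32)
    (cx,cy),(a,b),t=cv2.minAreaRect(P)
    if a<b: a,b,t=b,a,t+90
    return [round(float(v),1) for v in (cx,cy,a,b,(t+90)%180-90)]
E
python3 - <<'E'
from h import *
print(read_state(),grip_depth)
for n in ["top","side"]:
    c=camera(n); cv2.imwrite(f"pics/{n}0.png",c["color"])
    print(n,c["fx"],np.linalg.inv(c["camera_from_world"])[:3,3].round())
    for t in names:
        for d in spot_point(t,c)[:3]: print(t,round(d["confidence"],2),w(d["point"],c).round(1))
E
```

```text
pics
{'clock': 0.0, 'joints': array([-1.33062573e+00,  3.00485301e-01,  1.52161364e+00, -7.23720738e-06,
        1.32069764e+00, -6.66020148e-02]), 'qd': array([-4.50996766e-05, -1.70842090e-04,  9.12583689e-04,  2.19367278e-05,
       -2.63549814e-04, -9.62914368e-04]), 'effort': array([ 3.92881979e-03, -5.31799972e+01, -3.52734983e+01,  7.10188597e-02,
        2.44167808e-02, -1.38293476e-04]), 'eef_pos': array([ 166.04781837, -524.16828445,  302.06469981]), 'eef_rot': array([-3.14039093e+00, -7.31303640e-05,  3.06774358e-01]), 'wrist_force': array([ 0.00123023, -0.48968324,  0.70947475]), 'moment': array([-0.02632953, -0.01159988,  0.04541628]), 'finger_force': 0.0, 'finger_gap': 93.88020300767842} 78.39999999999999
top 457.41625649678883 [ 257.  131. 1329.]
fan_mid 0.67 [456.9 269.4  68.7]
heat_sink_mid 0.53 [454.5 264.2  41.7]
heat_sink_mid 0.31 [548.2 131.1  -2. ]
board_mid 0.77 [364.9 537.2   6.1]
board_mid 0.69 [205.7 396.    5.8]
board_mid 0.67 [325.7 249.8   5.7]
dish 0.69 [ 638.2 -246.7   -2.9]
tray 0.66 [446.5  -3.3  -0.6]
drill_board 0.57 [ 431.6 -258.7   -3.7]
drill_board 0.56 [454.1 267.4  27.2]
drill_board 0.49 [ 637.1 -248.2    0. ]
multimeter 0.8 [643.  264.6  -2.1]
screwdriver 0.81 [5.481e+02 1.320e+02 5.000e-01]
screwdriver 0.46 [456.9 268.6  26.7]
side 379.9594541288539 [-200.  787.  890.]
fan_mid 0.52 [452.3 266.5  68. ]
heat_sink_mid 0.52 [460.1 264.8  42.4]
heat_sink_mid 0.46 [ 429.7 -260.5   -0.7]
board_mid 0.9 [365.3 537.3   4.9]
board_mid 0.84 [207.3 393.8   5.3]
board_mid 0.76 [323.4 251.1   4.4]
bracket_mid 0.55 [454.8 260.4   4.3]
dish 0.87 [ 639.4 -252.3    3.8]
tray 0.69 [444.5  -6.4  -1.7]
foam_pad 0.85 [640.7  -5.7  -1.2]
foam_pad 0.6 [ 638.2 -249.1    4.1]
foam_pad 0.49 [460.8 266.4  41.2]
drill_board 0.58 [ 426.8 -261.6   -4.3]
multimeter 0.89 [642.4 263.8  -3.2]
screwdriver 0.78 [551.4 134.3  -4.3]
screwdriver 0.47 [637.7  -5.9   1.6]
```

View pics/top0.png

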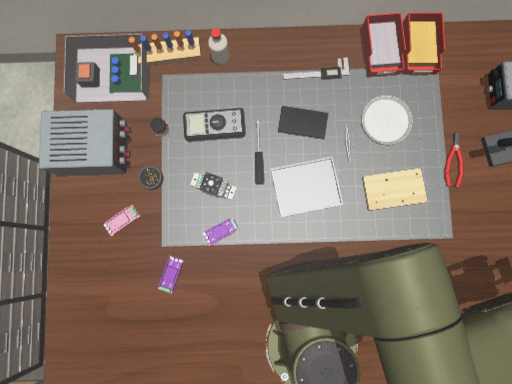

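View pics/side0.png

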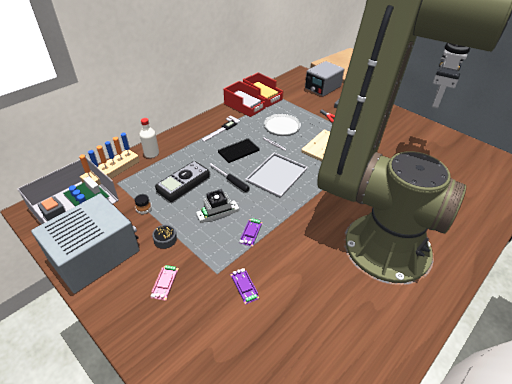

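```bash
python3 - <<'E'
from h import *
c=camera("top")
print(c["camera_from_world"].round(3))
near={"fan_mid":77,"heat_sink_mid":57,"board_mid":31,"bracket_mid":15,"dish":12,"tray":12,"foam_pad":12,"drill_board":15,"multimeter":30,"screwdriver":13}
for t,z in near.items():
    for d in regions_of(t,c)[:3]: print(t,round(d["confidence"],2),d["mask"].sum(),yaw(d["mask"],z,c))
im=c["color"]; M=c["camera_from_world"]
q=M@np.array([455,266,70,1]); u=c["cx"]+c["fx"]*q[0]/q[2]; v=c["cy"]+c["fy"]*q[1]/q[2]; print(u,v)
u,v=int(u),int(v)
cv2.imwrite("pics/crop0.png",cv2.resize(im[v-35:v+35,u-45:u+45],None,fx=8,fy=8,interpolation=cv2.INTER_CUBIC))
E
```

```text
[[-2.80000e-02 -1.00000e+00 -9.00000e-03  1.51317e+02]
 [-9.90000e-01  3.00000e-02 -1.41000e-01  4.37533e+02]
 [ 1.41000e-01  5.00000e-03 -9.90000e-01  1.27846e+03]
 [ 0.00000e+00  0.00000e+00  0.00000e+00  1.00000e+00]]
fan_mid 0.63 356 [453.0, 266.9, 54.6, 52.8, 66.8]
fan_mid 0.35 2112 [421.9, -239.1, 168.9, 99.6, -82.9]
heat_sink_mid 0.68 53 [442.5, 236.3, 40.4, 10.0, -22.7]
board_mid 0.89 519 [361.7, 528.5, 99.3, 43.7, -56.4]
board_mid 0.77 564 [205.6, 388.9, 98.9, 45.1, -21.8]
board_mid 0.69 492 [322.5, 246.0, 95.8, 42.0, -64.7]
bracket_mid 0.69 72 [475.1, 320.7, 33.2, 10.4, -22.2]
dish 0.83 1930 [637.7, -250.0, 147.2, 145.0, -3.5]
tray 0.7 1715 [640.0, 261.2, 182.7, 90.3, -87.1]
tray 0.6 3138 [446.0, -4.2, 187.9, 145.8, -80.6]
foam_pad 0.76 1303 [638.3, -0.9, 141.9, 87.2, 79.3]
drill_board 0.69 1973 [429.7, -256.4, 172.4, 99.8, -82.5]
multimeter 0.97 1822 [634.0, 258.0, 184.2, 89.9, -86.8]
screwdriver 0.84 302 [513.0, 130.3, 113.2, 26.3, -1.6]
211.31657418367618 182.8769543660314
```

View pics/crop0.png

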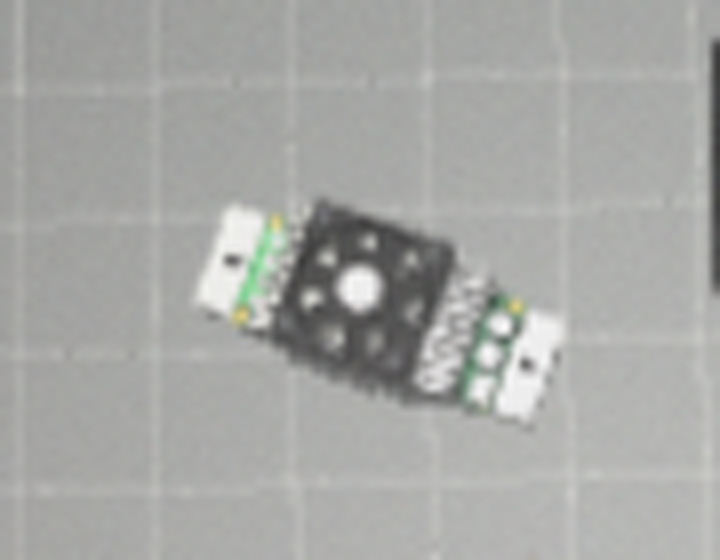

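The top view shows the stack at about (211,185), with its bracket ends at crop (215,255) and (550,373). The dish is at (387,120), the tray at (306,187), the pad at (303,122) and the drill board at (395,189). The pink and purple boards lie off to the lower left, and I'll leave those alone. Next I'll refine the poses.

```bash
python3 - <<'E'
from h import *
c=camera("top")
f=lambda x,y,z:px(((x+.5)/8-.5+166,(y+.5)/8-.5+147),z,c)
A=[f(233,205,15),f(197,303,15),f(568,322,15),f(532,425,15)]
print(np.mean(A,0),np.array(A).round(1)[:,:2].tolist())
F=[f(320,200,77),f(455,243,77),f(415,383,77),f(277,325,77)]
print(np.mean(F,0),np.array(F).round(1)[:,:2].tolist())
d=(A[0]+A[1]-A[2]-A[3]);print(np.degrees(np.arctan2(d[1],d[0])))
# tight place outlines by colour
im=c["color"]
for t,z in [("dish",12),("tray",12),("foam_pad",12),("drill_board",15)]:
    m=np.zeros(im.shape[:2],np.uint8)
    r=regions_of(t,c); 
    r=[q for q in r if q["mask"].sum()>1200 and not(t=="tray" and q["mask"].sum()<2500)]
    if r:
        k=cv2.erode(r[0]["mask"].astype(np.uint8),np.ones((3,3)))
        print(t,yaw(r[0]["mask"],z,c),yaw(k,z,c))
g=np.zeros(im.shape[:2],bool); g[95:150,265:340]=(im.max(2)<60)[95:150,265:340]; print("foam dark",yaw(g,12,c),g.sum())
b=(im[...,2].astype(int)-im[...,0]>50); h=np.zeros_like(b); h[160:220,355:435]=b[160:220,355:435]; print("drill",yaw(h,15,c),h.sum())
E
```

```text
[455.0475253  266.16932056  15.        ] [[496.7, 320.0], [460.9, 333.4], [449.9, 198.7], [412.7, 212.5]]
[454.92874713 264.99769282  77.        ] [[486.2, 280.8], [469.7, 234.1], [421.1, 248.8], [442.7, 296.3]]
68.57502299014403
dish [637.6, -249.7, 145.2, 144.1, -49.2] [637.6, -249.7, 136.5, 135.8, -49.2]
tray [444.6, -3.3, 186.7, 145.4, -80.2] [444.6, -3.3, 179.7, 138.5, -80.3]
foam_pad [639.2, -2.1, 139.6, 84.5, 79.0] [639.1, -2.1, 132.8, 77.5, 79.0]
drill_board [429.0, -256.6, 176.2, 102.6, -84.8] [429.0, -256.9, 168.9, 96.1, -84.8]Traceback (most recent call last):
  File "<stdin>", line 18, in <module>
  File "h.py", line 12, in yaw
    k=max(cs,key=cv2.contourArea)[:,0]
      ~~~^^^^^^^^^^^^^^^^^^^^^^^^
ValueError: max() iterable argument is empty
```

>>> send_rows:
  series:
    - [[30,30,0],4.3,-1]
    - [[30,35,0],4.3,-1]
    - [[30,40,0],4.3,-1]
    - [[30,40,0],4.3,-1]
    - [[30,40,0],4.3,-1]
    - [[30,40,0],4.3,-1]
    - [[30,40,0],4.3,-1]
    - [[30,40,0],4.3,-1]
    - [[30,40,0],4.3,-1]
    - [[20,40,0],4.3,-1]
    - [[0,40,0],4.3,-1]
    - [[0,40,0],4.3,-1]
  squeeze: 15

```text
clock: 3.1
eef_pos: [456.2, -57.5, 302.5]
eef_rot: [-3.141, 0.0, 1.211]
wrist_force: [0.9, -0.4, 0.2]
finger_gap: 94.2
finger_force: 0.0
```

```bash
cat >> h.py <<'E'
def orient(t,z,c,ref):
    m=[d["mask"] for d in regions_of(t,c) if np.hypot(*(np.array(yaw(d["mask"],z,c)[:2])-ref))<40][0]
    k=cv2.dilate(m.astype(np.uint8),np.ones((7,7)))
    g=c["color"].astype(np.float32); inn=cv2.erode(m.astype(np.uint8),np.ones((7,7)))>0; out=(cv2.dilate(m.astype(np.uint8),np.ones((15,15)))>0)&(k==0)
    a=np.median(g[inn],0); b=np.median(g[out],0)
    s=((g-b)@(a-b)/((a-b)@(a-b))).astype(np.float32)*(k>0)
    s=cv2.resize(s,None,fx=6,fy=6,interpolation=cv2.INTER_LINEAR)>.5
    s=cv2.morphologyEx(s.astype(np.uint8),cv2.MORPH_CLOSE,np.ones((25,25)))
    c2=dict(c,fx=c["fx"]*6,fy=c["fy"]*6,cx=(c["cx"]+.5)*6-.5,cy=(c["cy"]+.5)*6-.5)
    return yaw(s>0,z,c2)
E
python3 - <<'E'
from h import *
c=camera("top")
s=read_state();print(s["clock"],s["eef_pos"],np.degrees(s["eef_rot"]))
for t,z,r in [("foam_pad",12,(639,-2)),("drill_board",15,(429,-257)),("tray",12,(445,-4)),("dish",12,(638,-250))]:
    try: print(t,orient(t,z,c,r))
    except Exception as e: print(t,e)
E
```

```text
3.15 [455.8518981  -53.64771222 302.63374842] [-1.79967222e+02 -6.55728153e-02  6.97701770e+01]
foam_pad [638.5, -1.3, 141.8, 84.4, 79.4]
drill_board [434.6, -286.6, 115.7, 102.8, -83.9]
tray [439.5, -11.5, 206.4, 105.1, -12.9]
dish [652.3, -258.5, 148.5, 116.3, 58.9]
```

>>> send_rows:
  series:
    - [[0,30,0],-0.8,-1]
    - [[0,40,0],0,-1]
    - [[0,40,0],0,-1]
    - [[0,40,0],0,-1]
    - [[0,40,0],0,-1]
    - [[0,40,0],0,-1]
    - [[0,40,-20],0,-1]
    - [[0,30,-20],0,-1]
    - [[0,20,-20],0,-1]
    - [[0,0,-20],0,-1]
    - [[0,0,0],0,-1]
    - [[0,0,0],0,-1]

```text
clock: 4.55
eef_pos: [456.8, 259.8, 223.1]
eef_rot: [-3.141, 0.0, 1.192]
wrist_force: [-0.7, 0.0, 0.8]
finger_gap: 94.1
finger_force: 0.0
```

```bash
python3 - <<'E'
from h import *
c=camera("top")
s=read_state();print(s["clock"],s["eef_pos"],np.degrees(s["eef_rot"]),s["joints"])
for t,z,r in [("foam_pad",12,(639,-2)),("drill_board",15,(429,-257)),("tray",12,(445,-4)),("dish",12,(638,-250))]:
    try: print(t,orient(t,z,c,r))
    except Exception as e: print(t,e)
E
```

```text
4.6 [456.8953238  259.93141514 223.67935012] [ 1.79952879e+02 -4.67882218e-02  6.82783921e+01] [ 4.47577897e-01  3.25791551e-01  1.68077626e+00 -5.73406320e-05
  1.13386703e+00  8.26716044e-01]
foam_pad [638.8, -1.2, 142.3, 84.7, 79.6]
drill_board [431.3, -259.3, 170.1, 101.7, -83.5]
tray [446.0, -3.9, 186.1, 146.6, -80.3]
dish [642.3, -248.9, 144.8, 141.7, 89.9]
```

>>> send_rows:
  series:
    - [[-1.5,6,-10],0.5,-1]
    - [[0,0,-20],0,-1]
    - [[0,0,-20],0,-1]
    - [[0,0,-12],0,-1]
    - [[0,0,-5],0,-1]
    - [[0,0,0],0,-1]
    - [[0,0,0],0,-1]

```text
clock: 5.5
eef_pos: [454.9, 266.9, 156.3]
eef_rot: [3.141, -0.001, 1.202]
wrist_force: [0.4, -0.1, 0.3]
finger_gap: 93.8
finger_force: 0.0
```

```bash
python3 - <<'E'
from h import *
c=camera("side")
s=read_state();print(s["clock"],s["eef_pos"],np.degrees(s["eef_rot"]),s["wrist_force"])
M=c["camera_from_world"];q=M@np.array([455,266,70,1]); u=int(c["cx"]+c["fx"]*q[0]/q[2]); v=int(c["cy"]+c["fy"]*q[1]/q[2])
cv2.imwrite("pics/s1.png",cv2.resize(c["color"][v-40:v+35,u-50:u+50],None,fx=7,fy=7,interpolation=cv2.INTER_CUBIC))
E
```

```text
5.55 [454.87257295 266.86678992 156.40290361] [ 1.79953093e+02 -5.31668924e-02  6.88810195e+01] [ 0.76088376 -0.44038412  0.17827131]
```

View pics/s1.png

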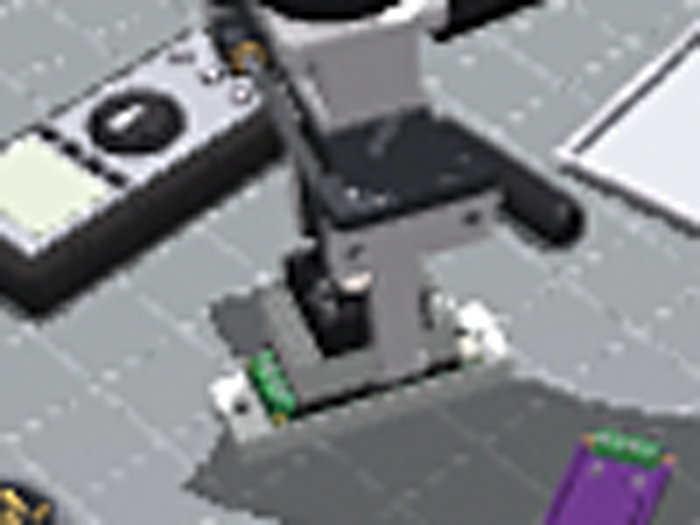

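The near finger stands in front of the fan, at about crop (395,300), and the fingers straddle the stack, so I can close.

>>> send_rows:
  series:
    - [[0,0,0],0,-0.3]
    - [[0,0,0],0,0]
    - [[0,0,0],0,0.1]
    - [[0,0,0],0,0.2]
    - [[0,0,0],0,0.3]
    - [[0,0,0],0,0.3]
    - [[0,0,0],0,0.3]
    - [[0,0,0],0,0.3]
  squeeze: 12

```text
clock: 6.35
eef_pos: [454.6, 266.7, 155.7]
eef_rot: [3.142, -0.0, 1.202]
wrist_force: [0.2, 0.4, 0.7]
finger_gap: 49.8
finger_force: 12.0
```

>>> send_rows:
  series:
    - [[0,0,5],0,0.3]
    - [[0,0,15],0,0.3]
    - [[0,0,30],0,0.3]
    - [[0,0,30],0,0.3]
    - [[10,-30,0],0,0.3]
    - [[16,-45,0],0,0.3]
    - [[16,-45,0],0,0.3]
    - [[16,-45,0],0,0.3]
    - [[16,-45,0],0,0.3]
    - [[16,-45,0],0,0.3]
    - [[16,-45,0],0,0.3]
    - [[16,-45,0],0,0.3]

```text
clock: 7.55
eef_pos: [576.9, -80.3, 236.1]
eef_rot: [3.141, -0.0, 1.202]
wrist_force: [0.7, 0.5, 0.3]
finger_gap: 50.1
finger_force: 12.0
```

>>> send_rows:
  series:
    - [[16,-45,0],0,0.3]
    - [[16,-45,0],0,0.3]
    - [[16,-45,0],0,0.3]
    - [[14,-36,0],0,0.3]
    - [[0,0,0],0,0.3]
    - [[0,0,0],0,0.3]
    - [[0,0,0],0,0.3]

```text
clock: 8.25
eef_pos: [638.5, -248.4, 235.8]
eef_rot: [-3.141, -0.0, 1.203]
wrist_force: [0.4, 1.0, 0.2]
finger_gap: 49.9
finger_force: 12.0
```

```bash
python3 - <<'E'
from h import *
c=camera("top"); s=read_state();print(s["clock"],s["eef_pos"],s["wrist_force"],s["finger_gap"])
M=c["camera_from_world"];q=M@np.array([455,266,50,1]); u=int(c["cx"]+c["fx"]*q[0]/q[2]); v=int(c["cy"]+c["fy"]*q[1]/q[2]); print(u,v)
cv2.imwrite("pics/t2.png",cv2.resize(c["color"][v-35:v+35,u-45:u+45],None,fx=8,fy=8,interpolation=cv2.INTER_CUBIC))
for t in names[1:4]:
    for d in spot_point(t,c)[:2]: print(t,round(d["confidence"],2),w(d["point"],c).round(1))
E
```

```text
8.3 [ 638.57794801 -248.19671575  236.03433008] [ 0.24268276 -0.09087448 -1.1701737 ] 50.09861949305032
212 183
heat_sink_mid 0.85 [454.5 266.5  42.4]
board_mid 0.88 [324.2 251.7   5.3]
board_mid 0.75 [206.2 397.8   5.8]
```

View pics/t2.png

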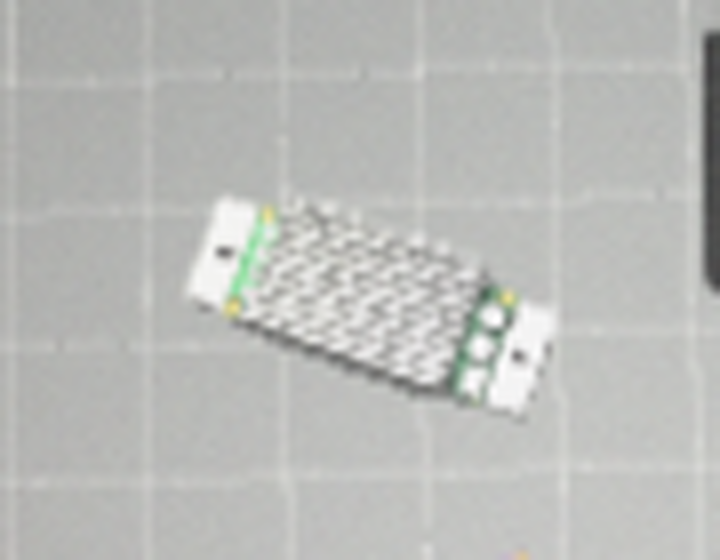

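The sink, board and bracket are still where they were, at (454.5,266.5), so I'll lower the fan.

>>> send_rows:
  series:
    - [[0,-1,-30],0,0.3]
    - [[0,0,-40],0,0.3]
    - [[0,0,-30],0,0.3]
    - [[0,0,-20],0,0.3]
    - [[0,0,-8],0,0.3]
    - [[0,0,-2],0,0.3]
    - [[0,0,-1.5],0,0.3]
    - [[0,0,-1],0,0.3]
    - [[0,0,0],0,0.3]
    - [[0,0,0],0,0.3]

```text
clock: 9.45
eef_pos: [638.8, -250.4, 103.8]
eef_rot: [3.141, 0.0, 1.202]
wrist_force: [-0.6, 1.0, -0.7]
finger_gap: 50.1
finger_force: 12.0
```

```bash
python3 - <<'E'
from h import *
for i in range(3): camera("top") if i else 0; s=read_state();print(s["clock"],s["eef_pos"],s["wrist_force"],s["finger_gap"])
E
```

```text
9.45 [ 638.75688157 -250.38709045  103.79850582] [-0.60434645  0.95702784 -0.71463374] 50.13328474495085
9.5 [ 638.72429405 -250.35941691  103.66962189] [ 0.79869272 -0.29344688 -0.06853047] 49.23052839308489
9.55 [ 638.68497515 -250.38446083  103.56411816] [ 0.66667792 -0.06737038  0.22502695] 49.97343650885752
```

>>> send_rows:
  series:
    - [[0,0,-0.6],0,0.3]
    - [[0,0,-0.5],0,0.3]
    - [[0,0,-0.5],0,0.3]
    - [[0,0,0],0,0.3]

```text
clock: 9.95
eef_pos: [638.6, -250.3, 102.1]
eef_rot: [3.141, 0.0, 1.202]
wrist_force: [-2.4, 2.0, 5.4]
finger_gap: 49.7
finger_force: 12.0
```

>>> send_rows:
  series:
    - [[0,0,0],0,0.0]
    - [[0,0,0],0,-0.1]
    - [[0,0,0],0,-0.3]
    - [[0,0,0],0,-0.35]
    - [[0,0,0],0,-0.35]
    - [[0,0,10],0,-0.35]
    - [[0,0,40],0,-0.35]
    - [[0,0,50],0,-0.6]
    - [[0,0,30],0,-1]
    - [[-16,45,0],0,-1]
    - [[-16,45,0],0,-1]
    - [[-16,45,0],0,-1]

```text
clock: 11.15
eef_pos: [589.7, -114.0, 232.4]
eef_rot: [3.141, -0.0, 1.201]
wrist_force: [2.4, 0.9, 1.7]
finger_gap: 93.6
finger_force: 0.0
```

>>> send_rows:
  series:
    - [[-16,45,0],0,-1]
    - [[-16,45,0],0,-1]
    - [[-16,45,0],0,-1]
    - [[-16,45,0],0,-1]
    - [[-16,45,0],0,-1]
    - [[-16,45,0],0,-1]
    - [[-16,45,0],0,-1]
    - [[-16,45,0],0,-1]
    - [[-8,21,0],0,-1]
    - [[0,0,0],0,-1]
    - [[0,0,0],0,-1]

```text
clock: 12.25
eef_pos: [454.6, 265.6, 232.0]
eef_rot: [3.141, -0.0, 1.203]
wrist_force: [0.4, 0.4, -0.3]
finger_gap: 93.7
finger_force: 0.0
```

```bash
python3 - <<'E'
from h import *
c=camera("top"); s=read_state();print(s["clock"],s["eef_pos"],np.degrees(s["eef_rot"]),s["wrist_force"],s["finger_gap"])
for d in spot_point("fan_mid",c)[:2]: print(round(d["confidence"],2),w(d["point"],c).round(1))
for d in regions_of("fan_mid",c)[:2]: print(yaw(d["mask"],23,c))
E
```

```text
12.3 [454.93274796 265.01106941 231.95502798] [ 1.79975367e+02 -1.40144737e-02  6.88566282e+01] [-0.25500514  0.23709484  0.14285361] 93.62904272659219
0.56 [ 642.4 -248.2   15.7]
[635.1, -247.6, 56.2, 53.3, -21.4]
[443.7, -2.7, 183.6, 142.8, -80.4]
```

>>> send_rows:
  series:
    - [[0,1,-30],0,-1]
    - [[0,0,-30],0,-1]
    - [[0,0,-20],0,-1]
    - [[0,0,-12],0,-1]
    - [[0,0,-5],0,-1]
    - [[0,0,0],0,-0.3]
    - [[0,0,0],0,0]
    - [[0,0,0],0,0.1]
    - [[0,0,0],0,0.2]
    - [[0,0,0],0,0.3]
    - [[0,0,0],0,0.3]
    - [[0,0,0],0,0.3]
  squeeze: 20

```text
clock: 13.6
eef_pos: [454.6, 266.7, 134.7]
eef_rot: [3.141, -0.0, 1.202]
wrist_force: [-1.0, -0.2, 2.2]
finger_gap: 45.9
finger_force: 20.0
```

>>> send_rows:
  series:
    - [[0,0,5],0,0.3]
    - [[0,0,15],0,0.3]
    - [[0,0,30],0,0.3]
    - [[0,0,30],0,0.3]
    - [[-1,-30,0],4,0.3]
    - [[-1,-40,0],4,0.3]
    - [[-1,-40,0],4,0.3]
    - [[-1,-40,0],4,0.3]
    - [[-1,-40,0],4,0.3]
    - [[-1,-40,0],4,0.3]
    - [[-1,-30,0],4,0.3]
    - [[-1,-11,0],2.8,0.3]

```text
clock: 14.8
eef_pos: [446.3, -6.5, 214.8]
eef_rot: [-3.142, 0.0, 1.74]
wrist_force: [-0.2, 0.1, -1.4]
finger_gap: 45.9
finger_force: 20.0
```

>>> send_rows:
  series:
    - [[0,0,-20],0,0.3]
    - [[0,0,-30],0,0.3]
    - [[0,0,-30],0,0.3]
    - [[0,0,-18],0,0.3]
    - [[0,0,-6],0,0.3]
    - [[0,0,-2],0,0.3]
    - [[0,0,0],0,0.3]
    - [[0,0,0],0,0.3]

```text
clock: 15.6
eef_pos: [447.0, -4.3, 109.5]
eef_rot: [3.14, 0.0, 1.74]
wrist_force: [-0.1, -0.2, -2.7]
finger_gap: 45.8
finger_force: 20.0
```

>>> send_rows:
  series:
    - [[0,0,-2],0,0.3]
    - [[0,0,-1],0,0.3]
    - [[0,0,-1],0,0.3]
    - [[0,0,-0.6],0,0.3]
    - [[0,0,0],0,0.3]

```text
clock: 16.1
eef_pos: [446.7, -4.3, 105.0]
eef_rot: [3.141, 0.0, 1.74]
wrist_force: [-7.7, 1.2, 19.5]
finger_gap: 45.7
finger_force: 20.0
```

>>> send_rows:
  series:
    - [[0,0,0.4],0,0.3]
    - [[0,0,0],0,0.0]
    - [[0,0,0],0,-0.2]
    - [[0,0,0],0,-0.3]
    - [[0,0,0],0,-0.3]
    - [[0,0,10],0,-0.3]
    - [[0,0,40],0,-0.3]
    - [[0,0,50],0,-0.6]
    - [[0,0,20],-4,-1]
    - [[1,30,0],-4,-1]
    - [[1,40,0],-4,-1]
    - [[1,40,0],-4,-1]

```text
clock: 17.3
eef_pos: [449.5, 106.8, 225.4]
eef_rot: [3.14, -0.0, 1.456]
wrist_force: [0.4, -0.9, -0.3]
finger_gap: 93.4
finger_force: 0.0
```

>>> send_rows:
  series:
    - [[1,40,0],-4,-1]
    - [[1,40,0],-4,-1]
    - [[1,40,0],-4,-1]
    - [[1,30,0],-2.8,-1]
    - [[1,11,0],0,-1]
    - [[0,0,0],0,-1]
    - [[0,0,0],0,-1]

```text
clock: 18.0
eef_pos: [454.6, 265.8, 224.5]
eef_rot: [-3.142, 0.0, 1.203]
wrist_force: [0.5, -0.7, 0.1]
finger_gap: 94.1
finger_force: 0.0
```

```bash
python3 - <<'E'
from h import *
c=camera("top"); s=read_state();print(s["clock"],s["eef_pos"],np.degrees(s["eef_rot"]),s["wrist_force"],s["finger_gap"])
cv2.imwrite("pics/t3.png",c["color"][60:260,150:450])
for d in spot_point("heat_sink_mid",c)[:2]: print(round(d["confidence"],2),w(d["point"],c).round(1))
c=camera("side"); 
for t in names[1:4]:
    for d in spot_point(t,c): print(t,round(d["confidence"],2),w(d["point"],c).round(1))
M=c["camera_from_world"];q=M@np.array([455,266,20,1]); u=int(c["cx"]+c["fx"]*q[0]/q[2]); v=int(c["cy"]+c["fy"]*q[1]/q[2]); print(u,v)
cv2.imwrite("pics/s3.png",cv2.resize(c["color"][v-35:v+35,u-50:u+50],None,fx=7,fy=7,interpolation=cv2.INTER_CUBIC))
E
```

```text
18.05 [454.69222669 265.55159284 224.51806273] [1.79999877e+02 1.07249004e-02 6.88655886e+01] [ 0.97802668  0.18194104 -0.44556417] 93.75523202669022
0.97 [443.1  -1.2  12.5]
heat_sink_mid 0.76 [451.4  -8.5  14.1]
board_mid 0.85 [367.9 538.2   9.5]
board_mid 0.68 [455.1 264.5  23.3]
board_mid 0.63 [322.6 247.5   6.8]
board_mid 0.55 [204.1 396.7   5.7]
bracket_mid 0.58 [453.5 261.5   6.1]
217 208
```

View pics/t3.png

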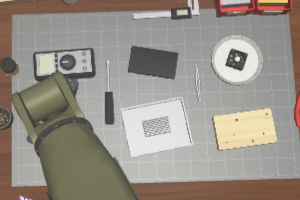

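View pics/s3.png

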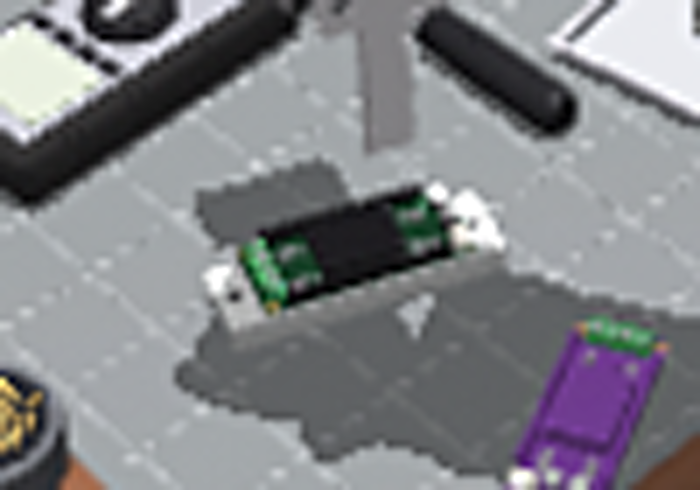

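The fan lies flat in the dish at crop (237,58) and the sink flat in the tray at (156,126). The board still sits on the bracket and is next.

>>> send_rows:
  series:
    - [[0,0.5,-30],0,-1]
    - [[0,0,-30],0,-1]
    - [[0,0,-25],0,-1]
    - [[0,0,-14],0,-1]
    - [[0,0,-6.5],0,-1]
    - [[0,0,0],0,-0.3]
    - [[0,0,0],0,0]
    - [[0,0,0],0,0.1]
    - [[0,0,0],0,0.2]
    - [[0,0,0],0,0.3]
    - [[0,0,0],0,0.3]
    - [[0,0,0],0,0.3]
  squeeze: 14

```text
clock: 19.5
eef_pos: [454.6, 267.2, 118.9]
eef_rot: [3.141, -0.0, 1.202]
wrist_force: [0.6, -0.7, -0.1]
finger_gap: 42.1
finger_force: 14.0
```

>>> send_rows:
  series:
    - [[0,0,4],0,0.3]
    - [[0,0,15],0,0.3]
    - [[0,0,30],0,0.3]
    - [[0,0,30],0,0.3]
    - [[12,-18,5],1,0.3]
    - [[25,-37,0],1.5,0.3]
    - [[25,-37,0],1.5,0.3]
    - [[25,-37,0],1.5,0.3]
    - [[25,-37,0],1.5,0.3]
    - [[25,-37,0],1.5,0.3]
    - [[25,-37,0],1.1,0.3]
    - [[23,-28,0],1,0.3]

```text
clock: 20.7
eef_pos: [640.4, -3.2, 203.0]
eef_rot: [-3.141, 0.0, 1.387]
wrist_force: [-0.0, 0.2, -0.1]
finger_gap: 41.8
finger_force: 14.0
```

>>> send_rows:
  series:
    - [[0,0,0],0,0.3]
    - [[0,0,0],0,0.3]
    - [[0,0,0],0,0.3]

```text
clock: 21.0
eef_pos: [639.1, 0.1, 202.8]
eef_rot: [-3.141, -0.0, 1.388]
wrist_force: [-1.1, 0.3, -0.6]
finger_gap: 41.6
finger_force: 14.0
```

```bash
python3 - <<'E'
from h import *
c=camera("side"); s=read_state();print(s["clock"],s["eef_pos"],np.degrees(s["eef_rot"]),s["wrist_force"],s["finger_gap"])
for t in ["board_mid","foam_pad","bracket_mid"]:
    for d in spot_point(t,c): print(t,round(d["confidence"],2),w(d["point"],c).round(1))
c=camera("top");im=c["color"]
for d in spot_point("bracket_mid",c): print(t,round(d["confidence"],2),w(d["point"],c).round(1))
for d in regions_of("bracket_mid",c): print(yaw(d["mask"],15,c))
print(orient("drill_board",15,c,(430,-258)))
E
```

```text
21.05 [6.39140320e+02 2.34893358e-01 2.03019992e+02] [-1.79986553e+02 -9.09282255e-04  7.95395322e+01] [ 0.43369565  0.44276179 -0.63990822] 41.65838600017385
board_mid 0.87 [367.  536.2   7. ]
board_mid 0.81 [327.  251.6   1.9]
board_mid 0.78 [205.9 394.3   2.5]
board_mid 0.63 [ 6.389e+02 -2.000e-01  1.090e+02]
foam_pad 0.88 [ 6.397e+02 -3.700e+00 -1.000e-01]
bracket_mid 0.71 [456.6 265.1   5.5]
bracket_mid 0.68 [444.7  -7.4  -3.2]
bracket_mid 0.55 [455.8 270.3   8.6]
[453.8, 266.8, 132.3, 41.6, 69.7]
[431.4, -259.3, 170.4, 102.5, -83.4]
```

>>> send_rows:
  series:
    - [[0.8,-2,-20],0,0.3]
    - [[0,0,-30],0,0.3]
    - [[0,0,-25],0,0.3]
    - [[0,0,-10],0,0.3]
    - [[0,0,-4],0,0.3]
    - [[0,0,0],0,0.3]
    - [[0,0,0],0,0.3]

```text
clock: 22.1
eef_pos: [640.9, -2.8, 115.2]
eef_rot: [3.14, -0.0, 1.387]
wrist_force: [-0.5, -0.2, -1.0]
finger_gap: 41.9
finger_force: 14.0
```

>>> send_rows:
  series:
    - [[-0.6,0.8,-1.5],0,0.3]
    - [[0,0,-1],0,0.3]
    - [[0,0,-0.8],0,0.3]
    - [[0,0,-0.4],0,0.3]
    - [[0,0,0],0,0.3]

```text
clock: 22.6
eef_pos: [639.9, -2.0, 111.0]
eef_rot: [3.141, -0.0, 1.387]
wrist_force: [-3.1, 1.0, 6.2]
finger_gap: 41.5
finger_force: 14.0
```

>>> send_rows:
  series:
    - [[0,0,0],0,0.1]
    - [[0,0,0],0,0.0]
    - [[0,0,0],0,-0.2]
    - [[0,0,0],0,-0.3]
    - [[0,0,0],0,-0.3]
    - [[0,0,10],0,-0.3]
    - [[0,0,40],0,-0.3]
    - [[0,0,40],0,-0.6]
    - [[-13,20,5],-1.5,-1]
    - [[-25,37,0],-2,-1]
    - [[-25,37,0],-2,-1]
    - [[-25,37,0],-2,-1]

```text
clock: 23.8
eef_pos: [550.7, 130.1, 206.0]
eef_rot: [3.141, -0.0, 1.254]
wrist_force: [0.5, 0.3, 0.2]
finger_gap: 93.4
finger_force: 0.0
```

>>> send_rows:
  series:
    - [[-25,37,0],-2,-1]
    - [[-25,37,0],-1.1,-1]
    - [[-25,37,0],0,-1]
    - [[-22,26,0],0,-1]
    - [[0,0,0],0,-1]
    - [[0,0,0],0,-1]
    - [[0,0,0],0,-1]

```text
clock: 24.5
eef_pos: [455.4, 265.4, 205.5]
eef_rot: [3.141, -0.0, 1.201]
wrist_force: [0.4, -1.2, 0.2]
finger_gap: 94.1
finger_force: 0.0
```

```bash
python3 - <<'E'
from h import *
c=camera("top"); s=read_state();print(s["clock"],s["eef_pos"],np.degrees(s["eef_rot"]),s["wrist_force"],s["finger_gap"])
for d in spot_point("board_mid",c): print(round(d["confidence"],2),w(d["point"],c).round(1))
for d in regions_of("board_mid",c): print(yaw(d["mask"],18,c))
M=c["camera_from_world"];q=M@np.array([640,-2,20,1]); u=int(c["cx"]+c["fx"]*q[0]/q[2]); v=int(c["cy"]+c["fy"]*q[1]/q[2]); print(u,v)
cv2.imwrite("pics/t4.png",cv2.resize(c["color"][v-30:v+30,u-40:u+40],None,fx=8,fy=8,interpolation=cv2.INTER_CUBIC))
E
```

```text
24.55 [455.5149135  265.17829009 205.36739   ] [ 1.79982333e+02 -1.02857552e-02  6.88041037e+01] [ 0.02477506 -0.24025105 -0.12763263] 93.97132643600115
0.79 [206.4 396.7   4.8]
0.73 [ 6.366e+02 -2.000e-01  1.980e+01]
0.73 [366.4 536.5   9.3]
0.55 [ 6.392e+02  2.621e+02 -3.000e-01]
[362.9, 532.3, 101.0, 46.4, -57.4]
[639.1, -1.4, 102.5, 48.7, 79.8]
[205.2, 390.9, 97.8, 43.4, -19.7]
303 120
```

View pics/t4.png

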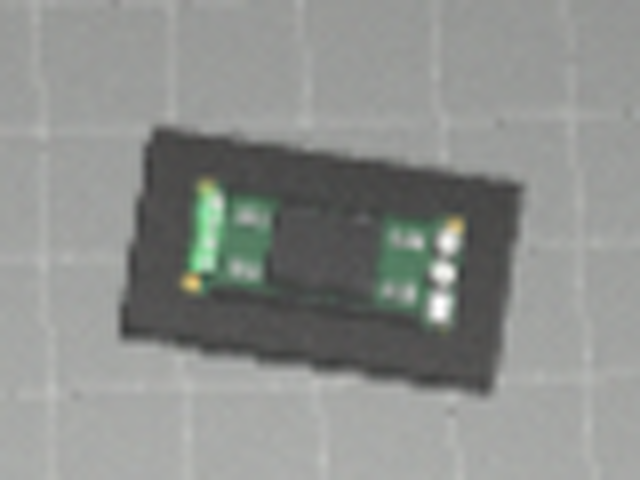

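The board lies centred along the pad, with its centre at about crop (324,256) and the pad's at about (322,258). The bracket is next.

>>> send_rows:
  series:
    - [[-0.5,1,-30],0,-1]
    - [[0,0,-30],0,-1]
    - [[0,0,-25],0,-1]
    - [[0,0,-14],0,-1]
    - [[0,0,-6],0,-1]
    - [[0,0,0],0,-0.3]
    - [[0,0,0],0,0]
    - [[0,0,0],0,0.1]
    - [[0,0,0],0,0.2]
    - [[0,0,0],0,0.35]
    - [[0,0,0],0,0.35]
    - [[0,0,0],0,0.35]
  squeeze: 14

```text
clock: 25.85
eef_pos: [454.3, 267.0, 100.3]
eef_rot: [3.141, -0.0, 1.202]
wrist_force: [-0.5, 0.1, -0.5]
finger_gap: 41.4
finger_force: 0.0
```

>>> send_rows:
  series:
    - [[0,0,0],0,0.4]
    - [[0,0,0],0,0.4]
    - [[0,0,0],0,0.4]

```text
clock: 26.15
eef_pos: [454.3, 267.0, 100.2]
eef_rot: [3.142, -0.0, 1.202]
wrist_force: [0.8, 0.5, 0.9]
finger_gap: 37.8
finger_force: 14.0
```

>>> send_rows:
  series:
    - [[0,0,4],0,0.4]
    - [[0,0,20],0,0.4]
    - [[0,0,35],0,0.4]
    - [[0,0,35],0,0.4]
    - [[0,-20,6],0,0.4]
    - [[-2,-40,0],2,0.4]
    - [[-2,-40,0],2,0.4]
    - [[-2,-40,0],2,0.4]
    - [[-2,-40,0],2,0.4]
    - [[-2,-40,0],2,0.4]
    - [[-2,-40,0],2,0.4]
    - [[-2,-40,0],2,0.4]

```text
clock: 27.35
eef_pos: [439.9, -34.6, 200.5]
eef_rot: [3.141, 0.0, 1.448]
wrist_force: [2.2, -0.9, -1.0]
finger_gap: 37.8
finger_force: 14.0
```

>>> send_rows:
  series:
    - [[-2,-40,0],2,0.4]
    - [[-2,-40,0],3,0.4]
    - [[-2,-40,0],3,0.4]
    - [[-2,-40,0],3,0.4]
    - [[0,-40,0],2.7,0.4]
    - [[0,-26,0],0,0.4]
    - [[0,0,0],0,0.4]
    - [[0,0,0],0,0.4]
    - [[0,0,0],0,0.4]

```text
clock: 28.25
eef_pos: [432.3, -258.2, 200.2]
eef_rot: [-3.141, -0.0, 1.686]
wrist_force: [-0.7, 0.3, -1.0]
finger_gap: 37.8
finger_force: 14.0
```

```bash
python3 - <<'E'
from h import *
s=read_state();print(s["clock"],s["eef_pos"],np.degrees(s["eef_rot"]),s["wrist_force"],s["finger_gap"])
c=camera("side")
for t in ["bracket_mid","drill_board"]:
    for d in spot_point(t,c)[:2]: print(t,round(d["confidence"],2),w(d["point"],c).round(1))
E
```

```text
28.25 [ 432.29702745 -258.15650585  200.16236159] [-1.79990036e+02 -1.79642411e-02  9.66126555e+01] [-0.69610715  0.29934839 -1.03979121] 37.80565976280708
bracket_mid 0.53 [ 432.3 -261.4  107.4]
drill_board 0.49 [ 431.6 -259.3   -1.2]
```

>>> send_rows:
  series:
    - [[0,-1,-20],0,0.4]
    - [[0,0,-30],0,0.4]
    - [[0,0,-20],0,0.4]
    - [[0,0,-8],0,0.4]
    - [[0,0,-3],0,0.4]
    - [[0,0,0],0,0.4]
    - [[0,0,0],0,0.4]

```text
clock: 29.1
eef_pos: [432.7, -260.2, 120.1]
eef_rot: [3.14, 0.001, 1.686]
wrist_force: [-0.1, 0.5, -0.5]
finger_gap: 38.1
finger_force: 14.0
```

>>> send_rows:
  series:
    - [[0,0,-1.5],0,0.4]
    - [[0,0,-1],0,0.4]
    - [[0,0,-0.8],0,0.4]
    - [[0,0,-0.5],0,0.4]
    - [[0,0,0],0,0.4]

```text
clock: 29.6
eef_pos: [432.3, -260.0, 115.3]
eef_rot: [-3.141, -0.0, 1.686]
wrist_force: [0.2, 1.2, -0.1]
finger_gap: 38.1
finger_force: 14.0
```

>>> send_rows:
  series:
    - [[0,0,-0.3],0,0.4]
    - [[0,0,-0.2],0,0.4]
    - [[0,0,0],0,0.4]

```text
clock: 29.9
eef_pos: [432.3, -260.0, 115.2]
eef_rot: [3.142, 0.0, 1.686]
wrist_force: [-1.6, 1.2, 5.6]
finger_gap: 37.7
finger_force: 14.0
```

Contact made. I'll release, retreat upward and back away.

>>> send_rows:
  series:
    - [[0,0,0],0,0.15]
    - [[0,0,0],0,0.0]
    - [[0,0,0],0,-0.2]
    - [[0,0,0],0,-0.3]
    - [[0,0,0],0,-0.3]
    - [[0,0,10],0,-0.3]
    - [[0,0,40],0,-0.3]
    - [[0,0,50],0,-0.6]
    - [[0,0,40],0,-1]
    - [[-20,-40,20],0,-1]
    - [[-30,-40,0],0,-1]
    - [[-30,-40,0],0,-1]

```text
clock: 31.1
eef_pos: [351.3, -381.1, 276.5]
eef_rot: [3.14, 0.002, 1.687]
wrist_force: [1.0, -0.1, -0.2]
finger_gap: 93.7
finger_force: 0.0
```

>>> send_rows:
  series:
    - [[-40,-40,0],0,-1]
    - [[-40,-40,0],0,-1]
    - [[-40,-40,0],0,-1]
    - [[-40,-30,0],0,-1]
    - [[0,0,0],0,-1]
    - [[0,0,0],0,-1]

```text
clock: 31.7
eef_pos: [205.5, -516.3, 275.2]
eef_rot: [3.141, -0.0, 1.684]
wrist_force: [1.0, -0.3, -0.8]
finger_gap: 94.2
finger_force: 0.0
```

```bash
python3 - <<'E'
from h import *
c=camera("top"); s=read_state();print(s["clock"],s["eef_pos"],s["wrist_force"],s["finger_gap"])
cv2.imwrite("pics/t5.png",cv2.resize(c["color"][70:230,160:450],None,fx=2.7,fy=2.7,interpolation=cv2.INTER_CUBIC))
for t in ["bracket_mid","drill_board","multimeter","screwdriver"]:
    for d in spot_point(t,c)[:2]: print(t,round(d["confidence"],2),w(d["point"],c).round(1))
for d in regions_of("bracket_mid",c): print(yaw(d["mask"],30,c))
E
```

```text
31.75 [ 206.46570053 -515.75235957  275.26374194] [-0.47994467  0.49624335  0.44728594] 94.08048001779603
bracket_mid 0.76 [ 435.  -255.9   21.1]
drill_board 0.65 [640.9  -2.7  21.1]
drill_board 0.62 [ 432.7 -260.9   -3.3]
multimeter 0.62 [638.7 262.5  -4.4]
screwdriver 0.62 [550.1 132.5  -0.8]
[430.8, -259.6, 129.9, 39.0, -83.5]
```

View pics/t5.png

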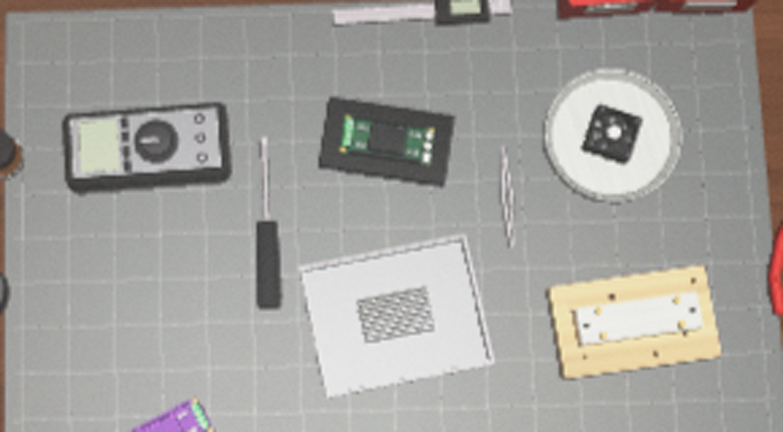

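The final view shows the fan in the dish at (612,134), the sink in the tray at (396,314), the board along the pad at (387,141) and the bracket along the plywood at (640,318). The multimeter and screwdriver haven't moved.

```bash
python3 -c "
from cell import *
print(sign_off())"
```

```text
the job is handed in; nothing more can be done
None
```

The drive module is stripped and handed in at about 32 s: the fan is in the dish, the heat sink in the tray, the circuit board centred along the foam pad and the bracket centred along the drilling board, with the multimeter and screwdriver left where they lay.

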